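Scan in the green peg tin

ROBOT

A 6-joint arm with a two-finger parallel gripper is mounted at the origin on the work surface. World frame = base frame: x ahead of the robot, y to its left, z up, the work surface at z = 0. Lengths are in m, angles in rad, forces in N, time in s.
With the tool pointing down it reaches from about 0.35 to 0.975 m from the base axis. Payload 7.1 kg.
Tool frame: the origin (TCP) lies midway between the tips of the shut fingers; the grasp point (between the pads) lies 19 mm behind it; z points along the fingers, x is the direction in which the jaws open and shut, and the axes are right-handed (so a half turn about z gives the same grasp; the last joint's range is limited). The gripper opens to 88 mm and grips with 3 to 60 N. Pads are 20 mm wide; open, the fingers measure 115 mm over their backs; the gripper's body (75 mm by 178 mm) begins 61 mm behind the grasp point.
Start: joints at [1.141, 0.423, 1.63, -0, 1.089, -0.019], TCP at [0.25, 0.573, 0.2] pointing down, gripper open.
Joint ranges: [-3, 3], [-0.9, 2.11], [0.09, 2.58], [-1.31, 4.45], [0.11, 2.69], [-2.54, 2.54]. Speed limits (rad/s): [2.39, 2.39, 3.01, 3.14, 3.14, 3.14].

INTERFACE

Orientations are given as a unit quaternion [w, x, y, z].
In Python, from station import move_pose, movel, movej, command_gripper, wait, inverse_kinematics, read_camera, camera_info, MotionError, job_done, get_time, get_joint_pos, get_qvel, get_effort, get_tcp_pos, get_ee_rot, get_ft_force, get_ft_torque, get_grip_width gives the robot as it stands. Calls block until the motion is done:
- move_pose(position, orientation): joint-space move of the TCP to a pose.
- movel(position, frame=None, v=0.15, until_force=None): straight line of the TCP; frame=None keeps the orientation; v is the mean speed in m/s. With until_force (N) it stops when the force on the tool has changed by that much, and returns True; else False.
- movej(angles): joint-space move.
- command_gripper(opening): opening from 0.0 (shut) to 1.0 (fully open); the grip force is fixed at half the most; returns when the fingers have stopped.
- wait(seconds).
- inverse_kinematics(position, orientation): joint angles nearest the present ones, or None.
- read_camera(name): name is "scene" or "side" or "wrist"; returns the picture (420x560x3 uint8, red, green, blue); there is no depth.
- camera_info(name): a dict with "intrinsics" (3x3 intrinsics, pixels), "dist" ([k1, k2, p1, p2, k3] as OpenCV has them; the pictures are not rectified), "T" (4x4, takes a point from camera to world coordinates); the wrist camera has in their place "tool_from_camera" (4x4, takes a point from camera to tool coordinates, whose origin is the TCP and whose axes are the tool frame's). Camera axes: x right, y up, looking along -z (the intrinsics and any distortion apply to the point x, -y, -z); pixel columns grow to the right and rows downward; lengths in m; the calibration is good to about 2 mm. A picture is of the moment at which its call begins: read the wrist's pose just before it. camera_info takes no time and is no camera call.
A pose or a line that the arm cannot do raises MotionError and nothing moves.
- job_done(): hands the job in, once; it reports no verdict.
Readings, each from a call of its own:
- get_time(): time.
- get_joint_pos(): joint angles.
- get_qvel(): joint speeds.
- get_effort(): joint torques, N m.
- get_tcp_pos(): TCP position.
- get_ee_rot(): TCP orientation.
- get_ft_force(): force on the tool from outside, world axes, zero at the start.
- get_ft_torque(): the same for the moment, N m.
- get_grip_width(): opening from 0.0 (shut) to 1.0 (fully open).
Only numpy, scipy, OpenCV 4.12 (cv2) and the standard library are available. Lean on these libraries where they do the work, as an engineer would, in place of code of your own. Each camera call takes 0.05 s, during which the arm holds its last target.

TASK

Stand the green tin in the reader's sloping wooden cradle, bottom fully down on its foot plate and turned so that its white stripe squarely faces the black scanner block's red window; then, with the tin in place, push the wooden gate shut until it clicks home on its spring catch. Leave everything else on the bench where it is.

Things in the scene. Friction and masses are not known exactly. Their poses are not given: they have to be found in the camera images.
- tin: green tin, brass lid: closed cylinder 56 mm diameter, 140 mm tall, 0.2 to 0.42 kg; starts upright on the bench among other upright things (gaps 25 mm or more). Origin: centre of its underside; z: along its axis to the lid; x: towards its white stripe, which runs down the side (14 mm wide) and on over the lid from centre to rim.
- tin_mark (a point): point on the tin's white stripe, on its side 70 mm above its underside, 28 mm from the axis in the tin's +x
- tin_top (a point): centre of the top of the tin's lid, 140 mm above its underside
- station: reader station, fixed (place and yaw vary): grey base plate 240 (x) by 210 (y) by 14 mm. Origin: centre of the plate's underside; z up, x away from the robot. The scanner stands on its +y side, the gate on its -y side, the cradle between.
- cradle: sloping cradle fixed at (50, 0, 50) mm in the station frame. Origin: where the centre of the tin's underside sits, on a 70 x 76 mm foot plate; z: axis of the seated tin, leaning 30 deg from vertical to the station's -x; y = station's y. Two wooden strips at its -x side hold the tin (28 mm from the axis); it stays by its weight.
- scanner_window (a point): centre of the scanner's red window, which looks along the station's -y at the cradle. The scanner is a black block 70 (x) by 45 (y) mm, centred at x 10, y 70 mm in the station frame, top 110 mm above the bench.
- cradle_clear (a point): point on the cradle axis 85 mm up from the foot plate (the end of the strips). Strips are 34 mm wide, 10 mm thick, 50 deg either side of cradle -x. Scanner and strips end below this and the gate stands 80 mm aside, so the upper 55 mm of a seated tin is free all round.
- gate (a joint): gate opening in rad: 0 shut on its stop, 0.9 to 1.6 at the start, most 1.75. Upright wooden panel 200 long, 120 high, 10 mm thick, top 140 mm above the bench. Shut, it runs along the station's +x from a vertical hinge at (-105, -85) mm in the station frame; opening swings the free end to -y. Light, stays where left; push it on its outer face, away from the cradle.
- gate_hinge (a point): point on the gate's hinge axis, at the height of the gate's top (140 mm above the bench), in the middle of its thickness
- gate_edge (a point): middle of the gate's free end, at the height of its top, 200 mm from the hinge axis; moves with the gate. From 0.08 rad to 0.03 rad a spring ball catch here resists shutting with about 5 N; past that it draws the gate home and holds it.
- blue_tin: bystander: plain blue tin with a steel lid, 56 mm diameter, 140 mm tall, upright. Origin: centre of its underside.
- glue_jar: bystander: closed jar 60 mm in diameter, 100 mm tall, upright. Origin: centre of its underside.
- egg: bystander: stone polishing egg standing on its flat end, 60 mm diameter, 80 mm tall. Origin: centre of its underside.
- reamer: bystander: bronze reamer with a dark wooden handle, 140 mm long, 18 mm high, lying along its x. Origin: under its middle.
- peg_a: bystander: olive-wood peg 88 mm long, 14 mm high, lying along its x. Origin near its middle, on the bench.
- peg_b: bystander: second olive-wood peg like the first
- brush: bystander: small brush lying on the bench behind the upright things, along its x, up to 200 mm long. Origin under its middle.

How it is judged:
By the outcome, as a careful person would: the job done as asked, in the order asked, and still so for the second after the job is handed in, with the robot touching nothing.
It also fails if it takes over 64 s, if anything falls off the work surface, if the arm or the gripper's body presses on something with over 40 N, if the wrist force passes 120 N, or if a joint passes its speed limit or range.

## Working session

There is one attempt and no reset: what is moved stays moved. The work goes in short steps, each a Python script; the robot and the scene stay as the last script left them, time stands still between calls to the robot, and variables do not carry over. Pictures are saved under pics/ and viewed, and the job is handed in when it is done.

```bash
ls; mkdir -p pics
python3 - <<'E'
from station import *
import cv2
for n in ("scene","side","wrist"):
    im=read_camera(n); cv2.imwrite(f"pics/{n}0.png",im[:,:,::-1])
    c=camera_info(n); print(n,{k:(v.tolist() if hasattr(v,'tolist') else v) for k,v in c.items()})
print(get_time(),get_ee_rot(),get_tcp_pos())
E
```

```text
pics
scene {'intrinsics': [[384.1277179235222, 0.0, 269.31666768666673], [0.0, 384.1277179235222, 217.58087366324474], [0.0, 0.0, 1.0]], 'dist': [-0.07091754343242167, 0.0, 0.0, 0.0, 0.0], 'T': [[-0.33848423559525703, -0.7861452427898717, 0.5171112834703452, 1.0432443030058773], [0.9409508637030372, -0.2790951191750947, 0.19161781375735298, 0.2506270735549039], [-0.006316197432196542, 0.5514359180280994, 0.8341933432715131, 0.8443727477346099], [0.0, 0.0, 0.0, 1.0]]}
side {'intrinsics': [[463.8970552230154, 0.0, 278.6193125145653], [0.0, 463.8970552230154, 202.9052931114696], [0.0, 0.0, 1.0]], 'dist': [-0.1117655955327597, 0.0, 0.0, 0.0, 0.0], 'T': [[0.834300772188152, 0.40107593461671526, -0.3782595883749433, 0.214528651982128], [-0.5511206861174334, 0.5887855199818725, -0.5912677911007209, -0.47613974179772395], [-0.014429513495012486, 0.7017618585610111, 0.7122654582452337, 0.7859906539569137], [0.0, 0.0, 0.0, 1.0]]}
wrist {'intrinsics': [[307.6169497974919, 0.0, 278.13976157339465], [0.0, 307.6169497974919, 208.45576628068568], [0.0, 0.0, 1.0]], 'dist': [-0.014910118832643548, 0.0, 0.0, 0.0, 0.0], 'tool_from_camera': [[0.9999997371430913, 4.5310206156279546e-05, 0.0007236440642319947, -0.0007469923507160692], [0.0002531035086318615, -0.9570762849248284, -0.28983602393957403, -0.08056991151904223], [0.0006794500426067947, 0.28983613091102456, -0.9570760448188876, -0.18539823753542561], [0.0, 0.0, 0.0, 1.0]]}
0.15 [ 3.06881140e-04  8.36452742e-01  5.48038748e-01 -4.96558220e-04] [0.24935742 0.5726197  0.19927381]
```

View pics/scene0.png

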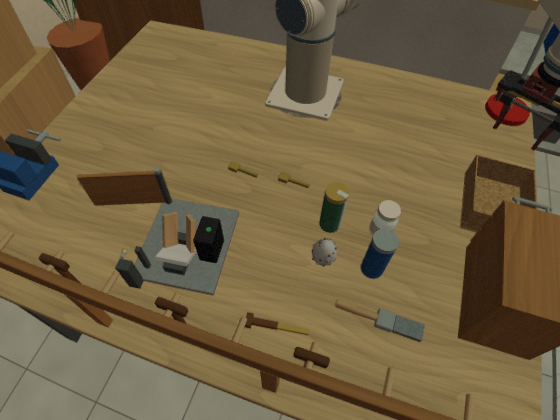

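View pics/side0.png

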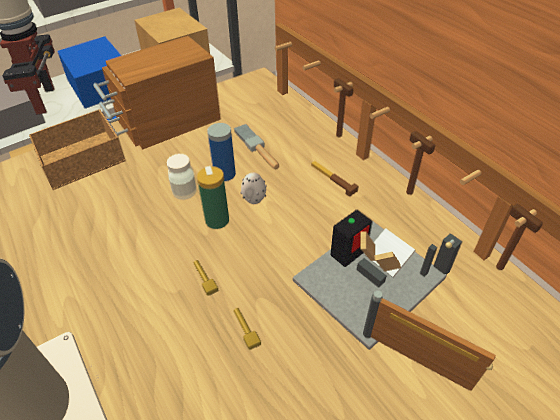

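View pics/wrist0.png

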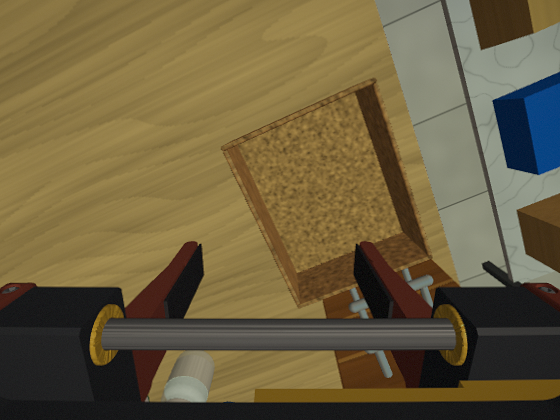

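The scene view shows the tin lid at about (338,192), the station plate around (190,245), and the open gate from about (163,180) to (82,178). I'll enlarge both areas.

Run:
```python
import cv2,numpy as np
s=cv2.imread('pics/scene0.png'); d=cv2.imread('pics/side0.png')
def crop(im,x,y,w,h,n): cv2.imwrite(n,cv2.resize(im[y:y+h,x:x+w],(w*4,h*4),interpolation=cv2.INTER_CUBIC))
crop(s,70,160,190,140,'pics/c1.png'); crop(d,285,190,200,150,'pics/c2.png')
a=cv2.resize(s[170:290,300:410],None,fx=4,fy=4); b=cv2.resize(d[130:250,160:250],None,fx=4,fy=4)
cv2.imwrite('pics/c3.png',np.hstack([a,b]))
```

```text
(no output)
```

View pics/c1.png

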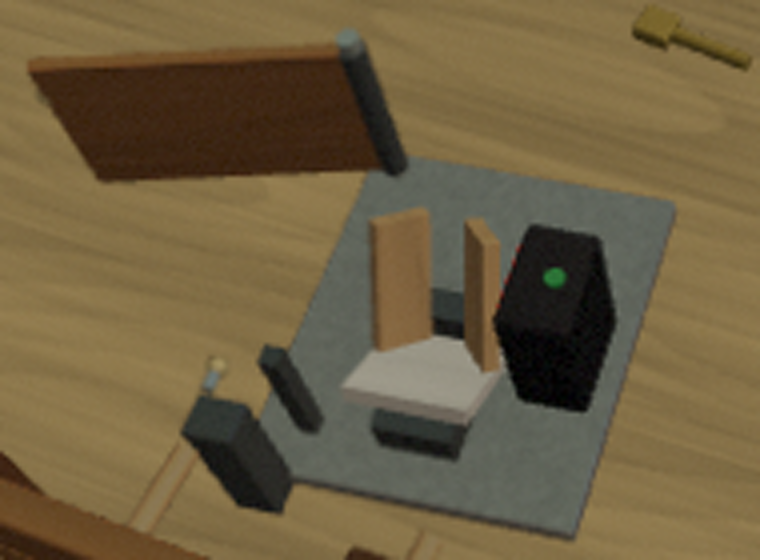

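View pics/c2.png

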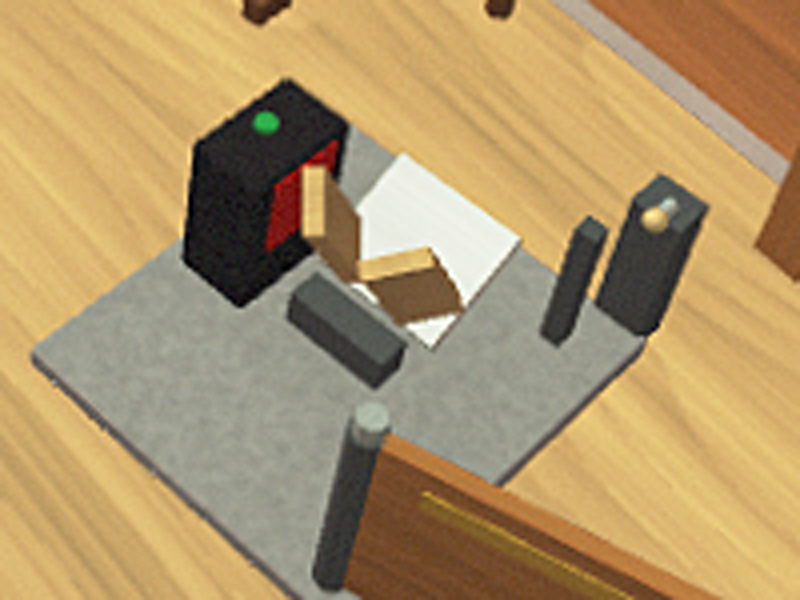

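View pics/c3.png

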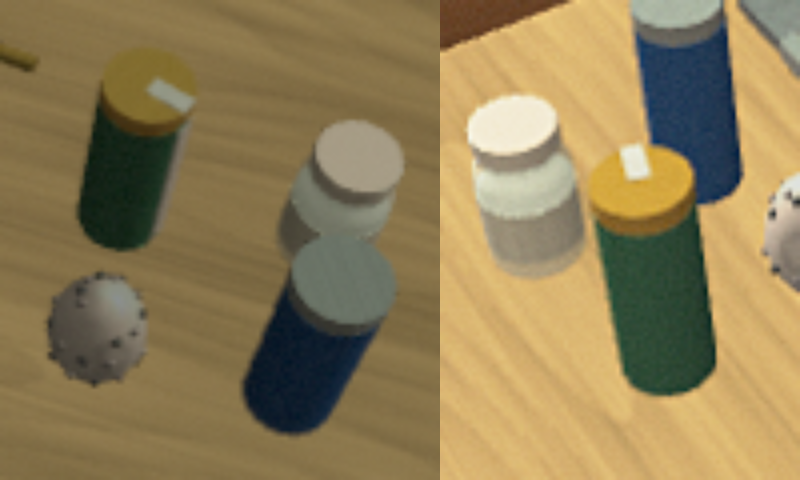

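c1/c2 give usable corners: scanner top, foot plate, base plate, hinge cap and gate edge. The c3 crop gives the lid and stripe. I'll fit the station pose from these point correspondences.

```bash
cat > h.py <<'E'
import numpy as np, cv2
from station import *
from scipy.spatial.transform import Rotation as R
from scipy.optimize import least_squares
def ray(cam,uv,Tw=None):
    c=camera_info(cam); K=np.array(c["intrinsics"]);T=np.array(c["T"]) if Tw is None else Tw
    p=cv2.undistortPoints(np.array(uv,float).reshape(-1,1,2),K,np.array(c["dist"])).reshape(-1,2)
    d=np.c_[p[:,0],-p[:,1],-np.ones(len(p))]@T[:3,:3].T
    return T[:3,3],d
def onz(cam,uv,z,Tw=None):
    o,d=ray(cam,uv,Tw); z=np.broadcast_to(z,len(d)); return o+d*((z-o[2])/d[:,2])[:,None]
def proj(cam,P,Tw=None):
    c=camera_info(cam); K=np.array(c["intrinsics"]);T=np.array(c["T"]) if Tw is None else Tw
    q=(np.atleast_2d(P)-T[:3,3])@T[:3,:3]
    q=q*[1,-1,-1]
    return cv2.projectPoints(q.reshape(-1,1,3),np.zeros(3),np.zeros(3),K,np.array(c["dist"]))[0].reshape(-1,2)
def wristT():
    p=np.array(get_tcp_pos()); q=get_ee_rot()
    T=np.eye(4);T[:3,:3]=R.from_quat([q[1],q[2],q[3],q[0]]).as_matrix();T[:3,3]=p
    return T@np.array(camera_info("wrist")["tool_from_camera"])
def quat(M):
    q=R.from_matrix(M).as_quat(); return [q[3],q[0],q[1],q[2]]
def snap(cam,name):
    Tw=wristT() if cam=="wrist" else None
    im=read_camera(cam); cv2.imwrite(f"pics/{name}.png",im[:,:,::-1]); return im,Tw
E
cat > fit.py <<'E'
from h import *
f=lambda off,pts:(np.array(pts,float)+.5)/4-.5+off
S=f([70,160],[(675,205),(577,535),(530,228),(600,237),(497,318),(345,385),(467,418),(348,38),(32,65)])
D=f([285,190],[(35,357),(645,347),(287,80),(348,130),(265,190),(195,145),(405,155),(522,240),(432,347),(371,415)])
c,s=np.cos(np.pi/6),np.sin(np.pi/6)
cr=lambda x,y,z:(50+x*c-z*s, y, 50+x*s+z*c)
PS=[(-120,105,14),(120,105,14),(-25,47.5,110),(-25,92.5,110),(45,47.5,110),cr(35,-38,0),cr(35,38,0)]
PD=[(-120,105,14),(120,-105,14),(45,92.5,110),(45,47.5,110),(-25,47.5,110),(-25,92.5,110),cr(35,38,0),cr(35,-38,0),cr(-35,-38,0)]
PS=np.array(PS)/1e3;PD=np.array(PD)/1e3
def w(p,P): return P@R.from_euler('z',p[2]).as_matrix().T+[p[0],p[1],0]
def res(p): return np.r_[(proj("scene",w(p,PS))-S[:7]),(proj("side",w(p,PD))-D[:9])].ravel()
a=onz("scene",S[:2],.014); x=a[1]-a[0]; yaw=np.arctan2(x[1],x[0]); m=(a[0]+a[1])/2
n=np.array([-np.sin(yaw),np.cos(yaw)]); p0=[*(m[:2]-.105*n),yaw]
r=least_squares(res,p0,loss='soft_l1'); print("init",p0,"fit",r.x); print(res(r.x).reshape(-1,2).round(1).tolist())
hin=w(r.x,np.array([[-.105,-.085,.14]]))[0]; print("hinge",hin,"seen",onz("scene",S[7:8],.14),onz("side",D[9:],.14))
e=onz("scene",S[8:9],.14)[0]; v=e-hin; print("edge",e,np.hypot(*v[:2]),"open",r.x[2]-np.arctan2(v[1],v[0]))
# tin
L=(np.array([(150,87),(190,101)],float)+.5)/4-.5+[300,170]
LD=(np.array([(642,184),(633,147)],float)+.5-[440,0])/4-.5+[160,130]
for cam,q in(("scene",L),("side",LD)):
    P=onz(cam,q,.14); d=P[1]-P[0]; print("tin",cam,P[0],np.hypot(*d[:2]),np.degrees(np.arctan2(d[1],d[0])))
# others
o=(np.array([(358,155),(343,278)],float)+.5)/4-.5+[300,170]
print("jar,blue",onz("scene",o,[.1,.14]))
o=(np.array([(97,385)],float))/4+[300,170]; print("egg base",onz("scene",o,.0))
E
python3 fit.py
```

```text
init [np.float64(0.6672580944376448), np.float64(-0.1105852017586578), np.float64(0.14600561131069037)] fit [ 0.66413224 -0.11335716  0.13907692]
[[-0.0, -1.7], [-1.3, -0.3], [-1.1, -2.1], [0.1, -1.1], [-2.3, 1.0], [-1.1, 0.1], [-0.3, -2.0], [-1.5, -1.9], [1.5, -2.3], [0.1, -1.7], [1.8, -2.1], [-1.4, 1.2], [-1.0, -0.6], [-0.6, -0.4], [-0.3, -0.5], [0.1, -0.0]]
hinge [ 0.57192955 -0.21209248  0.14      ] seen [[ 0.56552145 -0.21618729  0.14      ]] [[ 0.57675389 -0.20602926  0.14      ]]
edge [ 0.64810989 -0.39094089  0.14      ] 0.19439700952086494 open 1.3071988811781912
tin scene [0.48618507 0.21161082 0.14      ] 0.024222611756605294 85.06818910442968
tin side [0.48343517 0.20738154 0.14      ] 0.030645415007041064 71.60751080200923
jar,blue [[0.46211905 0.33856053 0.1       ]
 [0.57568002 0.34027599 0.14      ]]
egg base [[0.60873999 0.23080435 0.        ]]
```

```bash
cat >> h.py <<'E'
def down(psi):
    c,s=np.cos(psi),np.sin(psi); return np.array([[c,s,0],[s,-c,0],[0,0,-1.]])
def stR(yaw): return R.from_euler('z',yaw).as_matrix()
def placeR(yaw,rel):
    c,s=np.cos(np.pi/6),np.sin(np.pi/6)
    tx=np.array([0,1,0.]);tz=np.array([-s,0,c]);ty=np.cross(tz,tx)
    x=np.cos(rel)*tx+np.sin(rel)*ty; z=-tz
    return stR(yaw)@np.c_[x,np.cross(z,x),z]
def ctr(st,h,dx=0,dy=0):  # point on cradle axis
    c,s=np.cos(np.pi/6),np.sin(np.pi/6)
    return stR(st[2])@np.array([.05+dx*c-h*s,dy,.05+dx*s+h*c])+[st[0],st[1],0]
E
python3 - <<'E'
from h import *
st=[.664,-.113,.139]
for deg in (0,90,180,-90):
    rel=np.radians(deg); psi=np.radians(78)+rel
    print(deg,[None if j is None else np.round(j,2).tolist() for j in (inverse_kinematics([.485,.21,.096],quat(down(psi))),inverse_kinematics([.485,.21,.25],quat(down(psi))),inverse_kinematics(ctr(st,.096),quat(placeR(st[2],rel))),inverse_kinematics(ctr(st,.2),quat(placeR(st[2],rel))))])
for psi in (0,45,90,135,180,-90,-45): print(psi,inverse_kinematics([.6,-.11,.28],quat(down(np.radians(psi)))) is not None,inverse_kinematics([.6,-.11,.28],quat(down(np.radians(psi)))))
print(down(0), R.from_quat(np.roll(get_ee_rot(),-1)).as_matrix().round(2))
E
```

```text
0 [[0.39, 0.43, 1.91, -0.0, 0.79, -0.98], [0.39, 0.22, 1.79, -0.0, 1.12, -0.98], None, [-0.33, 0.23, 1.98, 0.48, 0.51, -2.42]]
90 [None, None, [-0.29, 0.43, 1.94, 0.64, 0.35, 2.15], [-0.33, 0.23, 1.98, 0.48, 0.51, 2.3]]
180 [[0.39, 0.43, 1.91, -0.0, 0.79, 2.17], [0.39, 0.22, 1.79, -0.0, 1.12, 2.17], [-0.29, 0.43, 1.94, 0.64, 0.35, 0.58], [-0.33, 0.23, 1.98, 0.48, 0.51, 0.73]]
-90 [[0.39, 0.43, 1.91, -0.0, 0.79, 0.6], [0.39, 0.22, 1.79, -0.0, 1.12, 0.6], [-0.29, 0.43, 1.94, 0.64, 0.35, -0.99], [-0.33, 0.23, 1.98, 0.48, 0.51, -0.84]]
0 True [-2.00829209e-01  3.22047160e-01  1.58720876e+00 -4.44089210e-16
  1.23233674e+00 -2.00829209e-01]
45 True [-2.00829209e-01  3.22047160e-01  1.58720876e+00 -4.44089210e-16
  1.23233674e+00 -9.86227372e-01]
90 True [-2.00829209e-01  3.22047160e-01  1.58720876e+00 -4.44089210e-16
  1.23233674e+00 -1.77162554e+00]
135 False None
180 False None
-90 True [-2.00829209e-01  3.22047160e-01  1.58720876e+00 -4.44089210e-16
  1.23233674e+00  1.36996712e+00]
-45 True [-2.00829209e-01  3.22047160e-01  1.58720876e+00 -4.44089210e-16
  1.23233674e+00  5.84568955e-01]
[[ 1.  0.  0.]
 [ 0. -1.  0.]
 [ 0.  0. -1.]] [[ 0.4   0.92 -0.  ]
 [ 0.92 -0.4  -0.  ]
 [-0.   -0.   -1.  ]]
```

Run:
```python
from h import *
move_pose([.62,-.113,.27],quat(down(np.radians(-90)+.139)))
im,T=snap("wrist","w_st"); np.save("T_st.npy",T)
print(get_time(),get_tcp_pos(), proj("wrist",[[.664,-.113,.014]],T))
cv2.imwrite("pics/w_st2.png",cv2.resize(im[:,:,::-1][:300,100:460],(800,666))[:600])
```

```text
2.9583 [ 0.62008761 -0.11213798  0.26988525] [[282.82116971 141.46776469]]
```

View pics/w_st.png

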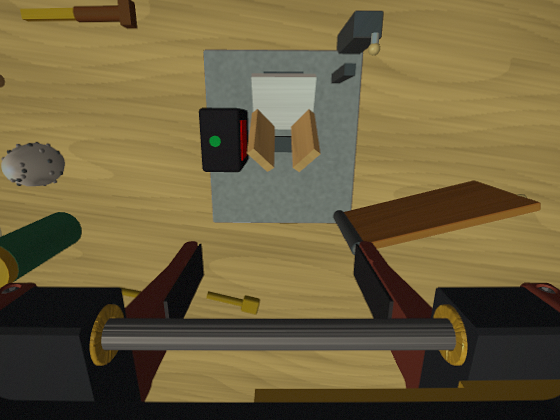

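View pics/w_st2.png

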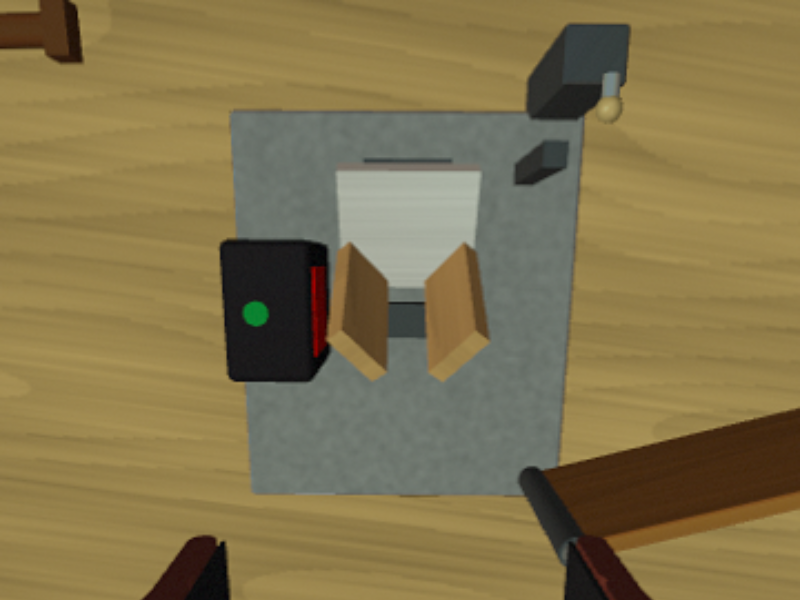

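The wrist view shows the station nearly square on: plate corners (231,111), (252,493) and (557,495) in the zoom, scanner top (222..310, 241..380), foot-plate front edge (336,169)–(481,170). Refit.

```bash
cat > fit2.py <<'E'
from h import *
T=np.load("T_st.npy")
f=lambda p:(np.array(p,float)+.5)/(800/360)-.5+[100,0]
U=f([(231,111),(252,494),(557,496),(222,241),(307,241),(311,380),(230,381),(336,170),(481,171)])
c,s=np.cos(np.pi/6),np.sin(np.pi/6)
cr=lambda x,y,z:(50+x*c-z*s, y, 50+x*s+z*c)
P=np.array([(120,105,14),(-120,105,14),(-120,-105,14),(45,92.5,110),(45,47.5,110),(-25,47.5,110),(-25,92.5,110),cr(35,38,0),cr(35,-38,0)])/1e3
w=lambda p:P@stR(p[2]).T+[p[0],p[1],0]
res=lambda p:(proj("wrist",w(p),T)-U).ravel()
r=least_squares(res,[.664,-.113,.139],loss='soft_l1'); print(r.x,np.degrees(r.x[2])); print(res(r.x).reshape(-1,2).round(1).tolist())
np.save("st.npy",r.x)
st=r.x
hin=stR(st[2])@[-.105,-.085,.14]+[st[0],st[1],0]
g=onz("wrist",[[540,206],[472,181]],[.14,.02],T); print("hinge",hin,"edge",g)
for e in g:
  v=e-hin; print(np.hypot(*v[:2]),st[2]-np.arctan2(v[1],v[0]))
E
python3 fit2.py
```

```text
[ 0.66237954 -0.11286404  0.13616551] 7.8017089379063576
[[-1.1, -1.1], [-0.2, 0.7], [0.5, 0.3], [-2.0, -1.0], [1.8, -0.9], [2.0, 1.4], [-1.3, 0.8], [0.3, 0.3], [0.1, 0.1]]
hinge [ 0.56988978 -0.2113305   0.14      ] edge [[ 0.64558577 -0.39470672  0.14      ]
 [ 0.64768966 -0.39228079  0.02      ]]
0.19838527761489277 1.3154778865707375
0.19696656701303225 1.3009045707209375
```

Run:
```python
from h import *
move_pose([.455,.215,.27],quat(down(np.radians(258))))
im,T=snap("wrist","w_tin"); np.save("T_tin.npy",T)
u=proj("wrist",[[.485,.21,.14]],T)[0]; print(get_time(),u)
x,y=int(u[0])-80,max(0,int(u[1])-70)
print(x,y); cv2.imwrite("pics/w_tin2.png",cv2.resize(im[:,:,::-1][y:y+140,x:x+160],None,fx=4,fy=4,interpolation=cv2.INTER_CUBIC))
hsv=cv2.cvtColor(im,cv2.COLOR_RGB2HSV)
```

```text
4.3833 [275.97041156 165.16559529]
195 95
```

View pics/w_tin.png

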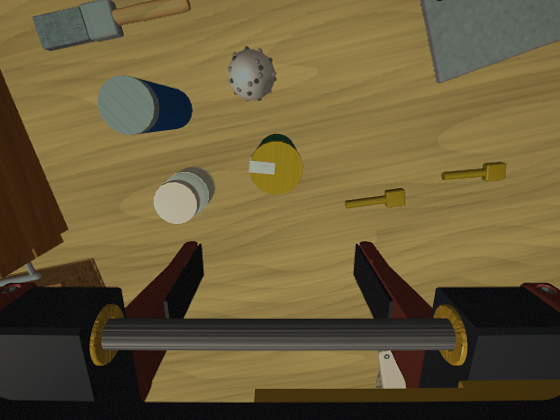

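View pics/w_tin2.png

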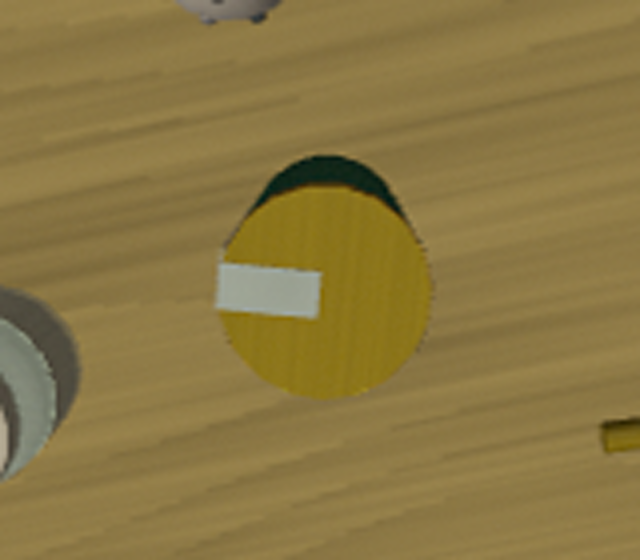

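The lid circle in the zoom is centred near (326,292). The stripe corners are (218,263), (322,271), (319,318) and (215,308). I'll cast these to z=0.14, using a colour mask for the circle.

Run:
```python
from h import *
T=np.load("T_tin.npy"); im=cv2.imread("pics/w_tin.png")
x0,y0=195,95
big=cv2.resize(im[y0:y0+140,x0:x0+160],None,fx=4,fy=4,interpolation=cv2.INTER_CUBIC)
hsv=cv2.cvtColor(big,cv2.COLOR_BGR2HSV)
print(hsv[350,330],hsv[450,330],hsv[290,260])
m=((hsv[...,1]>190)&(hsv[...,0]>15)&(hsv[...,0]<35)&(hsv[...,2]>80)).astype(np.uint8)
m[:, :100]=0; m[:,480:]=0
cnt=max(cv2.findContours(m,0,1)[0],key=cv2.contourArea)
h=cv2.convexHull(cnt); e=cv2.fitEllipse(h); print(cv2.minEnclosingCircle(h),e)
f=lambda p:(np.array(p,float)+.5)/4-.5+[x0,y0]
c=onz("wrist",f([e[0],(326,292)]),.14,T); print(c)
hp=onz("wrist",f(h.reshape(-1,2)),.14,T)[:,:2]
k=np.linalg.lstsq(np.c_[2*hp,np.ones(len(hp))],(hp**2).sum(1),rcond=None)[0]; print("circle",k[:2],np.sqrt(k[2]+k[0]**2+k[1]**2))
q=onz("wrist",f([(218,263),(322,271),(319,318),(215,308)]),.14,T)
for a,b in((1,0),(2,3)): d=q[b]-q[a]; print(np.degrees(np.arctan2(d[1],d[0])),np.hypot(*d[:2]))
for a,b in((0,3),(1,2)): d=q[b]-q[a]; print("perp",np.degrees(np.arctan2(d[1],d[0])),np.hypot(*d[:2]))
d=(q[0]+q[3])/2-c[0]; print("c-rim",np.degrees(np.arctan2(d[1],d[0])))
```

```text
[ 24 207 139] [ 21 128 139] [ 39  25 163]
((323.66357421875, 290.6451110839844), 107.43779754638672) ((324.09344482421875, 290.6816101074219), (211.22735595703125, 214.17965698242188), 177.02255249023438)
[[0.48291823 0.21078693 0.14      ]
 [0.48248229 0.2103783  0.14      ]]
circle [0.48225428 0.21097395] 0.02749841188417673
73.56463712191172 0.026692057435674786
72.41236651620225 0.02701717418100646
perp 162.6288804697475 0.011667770619923796
perp 164.1704600695722 0.012210200595948274
c-rim 75.25800724742753
```

Run:
```python
from h import *
q=quat(down(np.radians(253.2)))
move_pose([.4825,.2108,.20],q)
print("hit",movel([.4825,.2108,.097],v=.12,until_force=15))
command_gripper(0.0); print(get_grip_width()*88, get_ft_force())
movel([.4825,.2108,.30],v=.2); print(get_grip_width()*88,get_ft_force(),get_time(),get_tcp_pos())
st=np.load("st.npy")
M=placeR(st[2],np.pi)
for h in (.096,.13,.2,.24): print(h,ctr(st,h,.002),inverse_kinematics(ctr(st,h,.002),quat(M)))
snap("scene","s1"); snap("side","d1")
```

```text
hit False
55.462508706604964 [0.13595666 0.27504266 0.64866124]
55.56899619791027 [-0.4910623   0.59908789 -2.52053594] 7.5667 [0.48164357 0.21042971 0.29863832]
0.096 [ 0.66607705 -0.11235744  0.13413844] [-0.28578637  0.43309475  1.9363762   0.63590805  0.35201023  0.59403604]
0.13 [ 0.6492344 -0.1146651  0.1635833] [-0.29961307  0.36512301  1.95454682  0.57493221  0.39860496  0.64916795]
0.2 [ 0.61455837 -0.11941618  0.22420508] [-0.33093353  0.22606262  1.97694414  0.47777626  0.51170122  0.73493889]
0.24 [ 0.59474349 -0.12213108  0.2588461 ] [-0.35078438  0.14852641  1.98041808  0.43723112  0.5854164   0.76937902]
```

Run:
```python
from h import *
st=np.load("st.npy"); M=placeR(st[2],np.pi)
move_pose(ctr(st,.24,.004),quat(M))
movel(ctr(st,.16,.004),v=.12)
c=ctr(st,.16,.004); print(get_time(),get_tcp_pos()-c,get_ft_force(),get_grip_width()*88)
a,_=snap("side","d2"); b,_=snap("scene","s2")
A=cv2.resize(a[180:320,290:480][:,:,::-1],None,fx=4,fy=4); B=cv2.resize(b[150:290,110:250][:,:,::-1],None,fx=4,fy=4)
cv2.imwrite("pics/d2c.png",A); cv2.imwrite("pics/s2c.png",B)
```

```text
9.8083 [0.00017318 0.000153   0.00031021] [-0.4236279  -1.10990643 -3.28703925] 55.80380385442369
```

View pics/d2c.png

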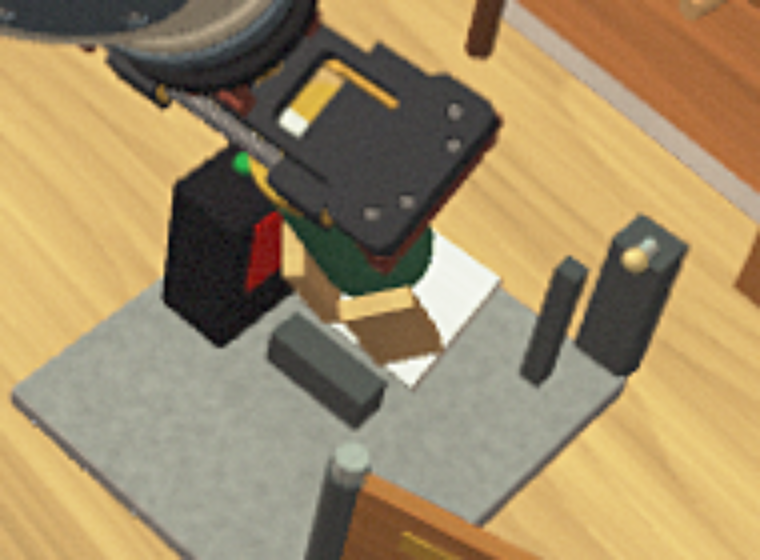

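View pics/s2c.png

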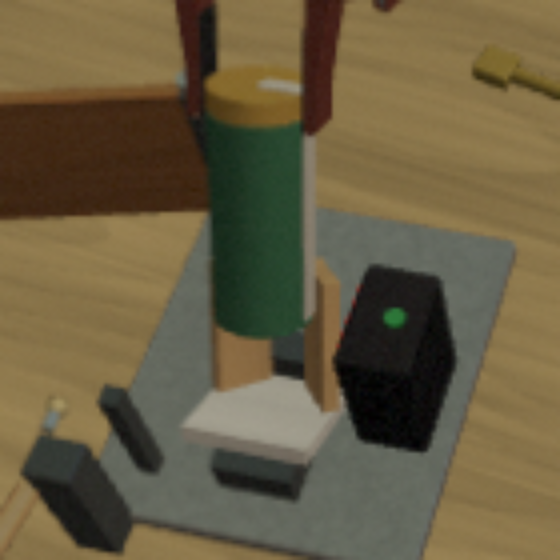

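The scene crop shows the held tin on the cradle axis between the strips, with its stripe on the scanner side and its bottom at about (262,330). No contact yet. I'll lower it along the axis until contact.

Run:
```python
from h import *
st=np.load("st.npy"); M=placeR(st[2],np.pi); ax=M[:,2]
print(movel(ctr(st,.106,.003),v=.08,until_force=8)); f0=np.array(get_ft_force()); print(f0)
print(movel(ctr(st,.086,.003),v=.02,until_force=6))
p=np.array(get_tcp_pos()); h=-(p-ctr(st,0,.003))@ax; print("h",h,np.array(get_ft_force())-f0,get_time())
# offsets in station frame
print((M.T@(p-ctr(st,h,0))))
a,_=snap("side","d3"); b,_=snap("scene","s3")
cv2.imwrite("pics/d3c.png",cv2.resize(a[180:320,290:480][:,:,::-1],None,fx=4,fy=4)); cv2.imwrite("pics/s3c.png",cv2.resize(b[150:290,110:250][:,:,::-1],None,fx=4,fy=4))
```

```text
False
[-0.45736567  0.10090677 -3.19622022]
True
h 0.09648133198052933 [-1.71878414  0.32929902  6.88306413] 11.3167
[-3.47967335e-04 -2.36288722e-03 -2.56141264e-17]
```

View pics/d3c.png

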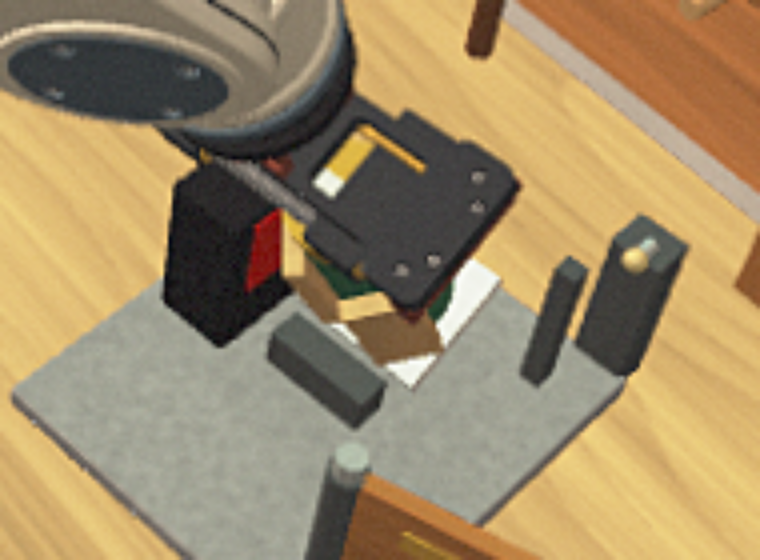

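View pics/s3c.png

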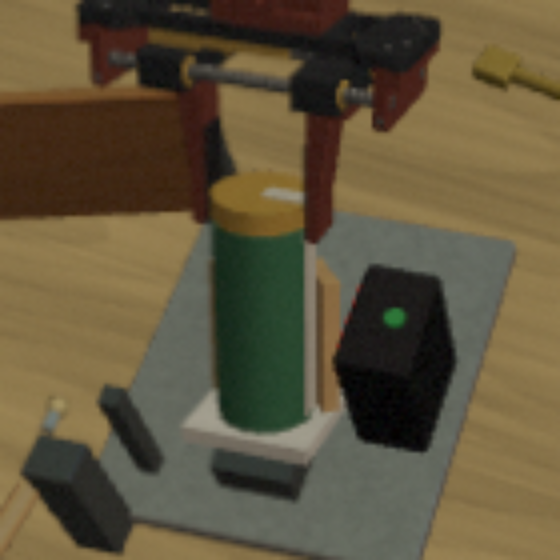

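The tin's bottom is on the foot plate (h = 0.0965, as expected). I'll ease it against the strips, release it and back off along the axis.

Run:
```python
from h import *
st=np.load("st.npy"); M=placeR(st[2],np.pi)
p=np.array(get_tcp_pos())
print(movel(p+M[:,1]*.006,v=.02,until_force=5)); 
p2=np.array(get_tcp_pos()); print("moved",M.T@(p2-p),get_ft_force())
command_gripper(1.0); print(get_grip_width(),get_ft_force())
p=np.array(get_tcp_pos()); movel(p-M[:,2]*.12,v=.12); print(get_time())
im,T=snap("wrist","w4"); np.save("T4.npy",T)
a,_=snap("side","d4"); b,_=snap("scene","s4")
cv2.imwrite("pics/d4c.png",cv2.resize(a[180:320,290:480][:,:,::-1],None,fx=4,fy=4)); cv2.imwrite("pics/s4c.png",cv2.resize(b[150:290,110:250][:,:,::-1],None,fx=4,fy=4))
```

```text
True
moved [ 5.95620004e-05  1.43174335e-03 -2.40246679e-04] [0.80480325 1.9116513  2.16755433]
0.9999653352820418 [-0.74992098  0.42968208  0.38039722]
13.475
```

View pics/d4c.png

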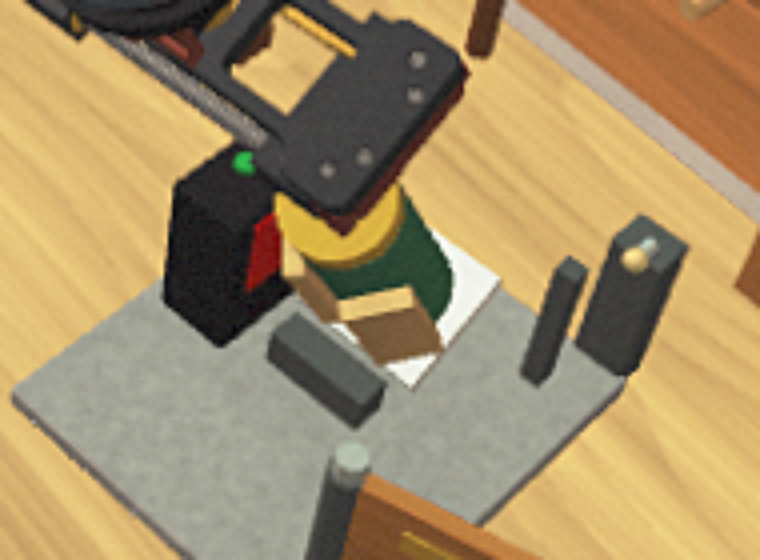

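View pics/s4c.png

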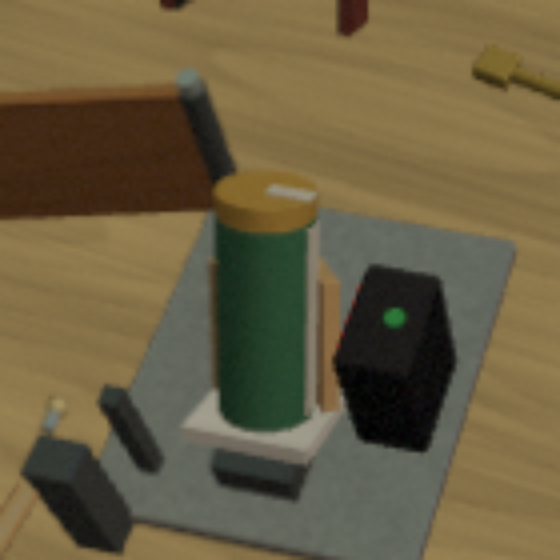

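View pics/w4.png

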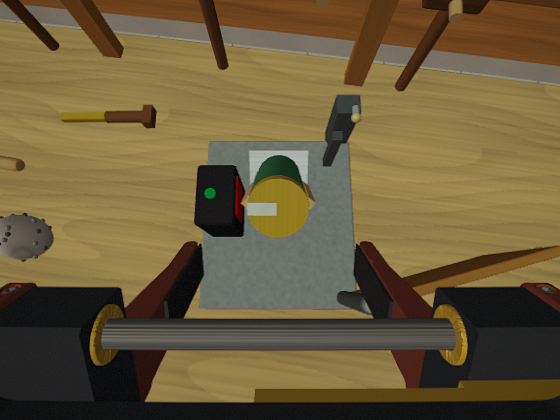

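The tin stands in the cradle on its foot plate, and the lid's stripe at about (262,209) points at the scanner. I'll measure the lid centre and stripe angle in the tilted lid plane.

Run:
```python
from h import *
T=np.load("T4.npy"); im=cv2.imread("pics/w4.png"); st=np.load("st.npy")
x0,y0=225,150
big=cv2.resize(im[y0:y0+110,x0:x0+110],None,fx=5,fy=5,interpolation=cv2.INTER_CUBIC); cv2.imwrite("pics/w4c.png",big)
hsv=cv2.cvtColor(big,cv2.COLOR_BGR2HSV)
m=((hsv[...,1]>180)&(hsv[...,0]>15)&(hsv[...,0]<35)&(hsv[...,2]>70)).astype(np.uint8)
cnt=max(cv2.findContours(m,0,1)[0],key=cv2.contourArea); h=cv2.convexHull(cnt).reshape(-1,2)
ms=((hsv[...,1]<70)&(hsv[...,2]>130)).astype(np.uint8)
n,lab,sts,cen=cv2.connectedComponentsWithStats(ms); print(sts[1:],cen[1:])
W=placeR(st[2],0); C=np.c_[stR(st[2])@[np.cos(np.pi/6),0,.5],stR(st[2])@[0,1,0],-W[:,2]]
o0=ctr(st,.14)
def onp(uv):
    o,d=ray("wrist",(np.array(uv,float)+.5)/5-.5+[x0,y0],T); nrm=C[:,2]
    t=((o0-o)@nrm)/(d@nrm); return ((o+d*t[:,None])-o0)@C
P=onp(h)[:,:2]
k=np.linalg.lstsq(np.c_[2*P,np.ones(len(P))],(P**2).sum(1),rcond=None)[0]; print("lid centre in cradle (mm)",k[:2]*1e3,np.sqrt(k[2]+k[0]**2+k[1]**2)*1e3)
i=[j for j in range(1,n) if 800<sts[j,4]<12000 and abs(cen[j,0]-185)<80 and abs(cen[j,1]-295)<60]
for j in i:
    c=max(cv2.findContours((lab==j).astype(np.uint8),0,1)[0],key=cv2.contourArea)
    q=cv2.boxPoints(cv2.minAreaRect(onp(c.reshape(-1,2))[:,:2].astype(np.float32)*1000)); print(q)
    for a in range(2): 
        d=q[a+1]-q[a]; print(np.hypot(*d),np.degrees(np.arctan2(d[1],d[0])))
```

```text
[[  118     0   301   173 22863]
 [   33    70     4     2     6]
 [  112   229     8     7    49]
 [  103   262   155    68  9621]
 [  447   273     2     2     2]
 [  158   396     5     4     9]
 [   40   438    25     2    48]
 [   71   438     8     2    15]] [[268.79245943  54.62078467]
 [ 34.83333333  70.33333333]
 [115.42857143 231.75510204]
 [182.27356824 295.24987008]
 [447.5        273.5       ]
 [159.77777778 397.66666667]
 [ 52.         438.5       ]
 [ 74.26666667 438.53333333]]
lid centre in cradle (mm) [0.14738008 0.91249697] 28.061868340574918
[[-7.7459407  2.3376455]
 [ 4.729526   2.3118658]
 [ 4.786123  29.701637 ]
 [-7.689344  29.727417 ]]
12.475493 -0.11839775
27.38983 89.8816
```

View pics/w4c.png

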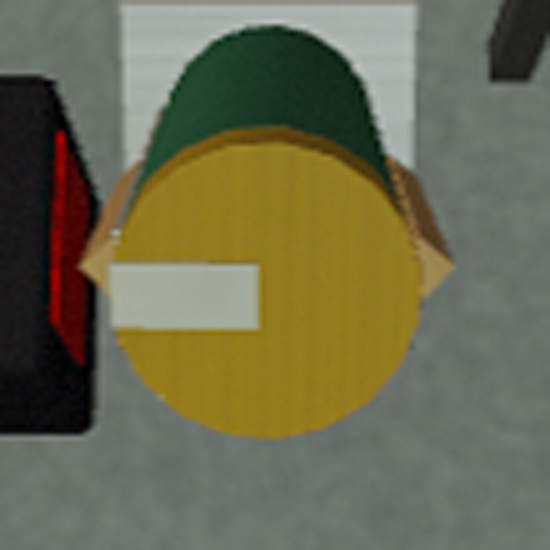

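The stripe is within about a degree of the station's y axis, and the lid centre is within 1 mm of the cradle axis. Now the gate.

```bash
cat > gate.py <<'E'
from h import *
st=np.load("st.npy"); hin=(stR(st[2])@[-.105,-.085,0]+[st[0],st[1],0])
def pt(th,r,off,z):
    a=st[2]-th; return hin+r*np.array([np.cos(a),np.sin(a),0])+off*np.array([np.sin(a),-np.cos(a),0])+[0,0,z], quat(down(a))
E
python3 - <<'E'
from gate import *
for th in (1.3,.6,0,-.03):
    p,q=pt(th,.15,.016,.122); print(th,p,inverse_kinematics(p,q))
p,q=pt(1.3,.15,.06,.26)
move_pose(p,q); command_gripper(0)
p,q=pt(1.3,.15,.06,.122); print(movel(p,v=.15,until_force=10)); print(get_time())
a,_=snap("side","d5"); b,_=snap("scene","s5")
cv2.imwrite("pics/ds5.png",np.hstack([a[150:420,250:560],b[120:390,40:350]])[:,:,::-1])
E
```

```text
1.3 [ 0.61456971 -0.35541279  0.122     ] [-5.41082244e-01  6.29567343e-01  1.47413099e+00 -4.44089210e-16
  1.03789432e+00  6.22752247e-01]
0.6 [ 0.69688323 -0.29274711  0.122     ] [-4.13440482e-01  6.93899186e-01  1.35230181e+00 -4.44089210e-16
  1.09539166e+00  5.03940094e-02]
0 [ 0.72067327 -0.20682064  0.122     ] [-2.95344136e-01  6.85166514e-01  1.36896429e+00 -4.44089210e-16
  1.08746185e+00 -4.31509645e-01]
-0.03 [ 0.72047015 -0.20229984  0.122     ] [-2.89642546e-01  6.83131744e-01  1.37284136e+00 -4.44089210e-16
  1.08561955e+00 -4.55808055e-01]
False
17.025
```

View pics/ds5.png

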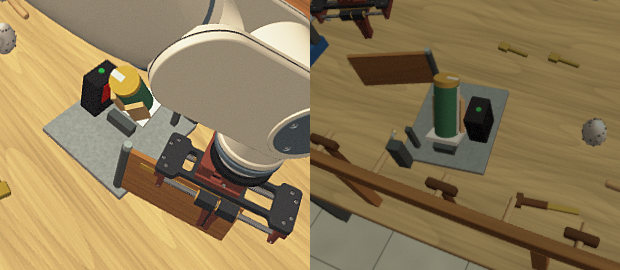

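The shut fingers are down beside the gate's outer face. Sweep it shut.

Run:
```python
from gate import *
for th in list(np.arange(1.2,.14,-.15))+[.12]:
    p,q=pt(th,.15,.02,.122); r=movel(p,q,v=.12,until_force=25)
    if r: print("stopped",th,get_ft_force()); break
else:
    # final push straight along gate normal
    f0=np.array(get_ft_force()); print("f0",f0,get_time())
    p,q=pt(-.08,.15,.02,.122); print(movel(p,q,v=.03,until_force=16),np.array(get_ft_force())-f0)
t=np.array(get_tcp_pos()); l=stR(st[2]).T@(t-hin); print("tcp in hinge frame",l,get_time())
a,_=snap("side","d6"); b,_=snap("scene","s6")
cv2.imwrite("pics/ds6.png",np.hstack([a[150:420,250:560],b[120:390,40:350]])[:,:,::-1])
```

```text
f0 [0.35206757 0.19801759 1.05640952] 20.375
False [-0.31435675  0.39869725 -1.02468198]
tcp in hinge frame [ 0.15109204 -0.00812315  0.12199372] 21.5333
```

View pics/ds6.png

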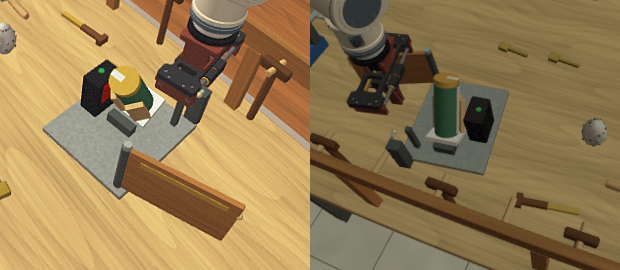

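The gate has not moved: the fingers are at its shut position and met no force. I'll check the gate's geometry.

Run:
```python
from gate import *
for cam in("scene","side"):
    im=cv2.imread(f"pics/{'s' if cam=='scene' else 'd'}6.png")
    for th,col in((1.3,(0,0,255)),):
        for r in(0.,.1,.2):
            for z in(.02,.14):
                for off in (-.005,.005):
                    u=proj(cam,[pt(th,r,off,z)[0]])[0]; cv2.circle(im,tuple(np.int32(u.round())),2,col if off>0 else (255,0,0),-1)
    x,y=(60,130) if cam=="scene" else (340,260)
    cv2.imwrite(f"pics/g_{cam}.png",cv2.resize(im[y:y+150,x:x+200],None,fx=4,fy=4))
```

```text
(no output)
```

View pics/g_scene.png

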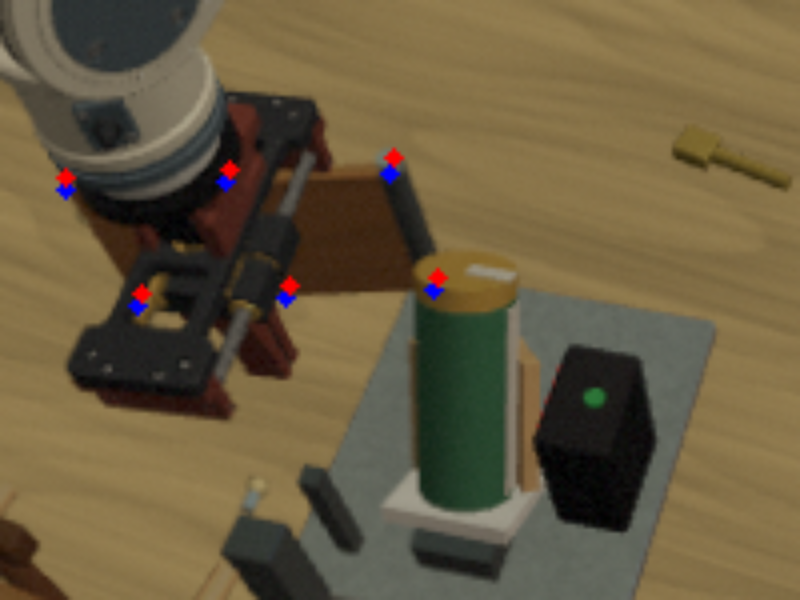

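View pics/g_side.png

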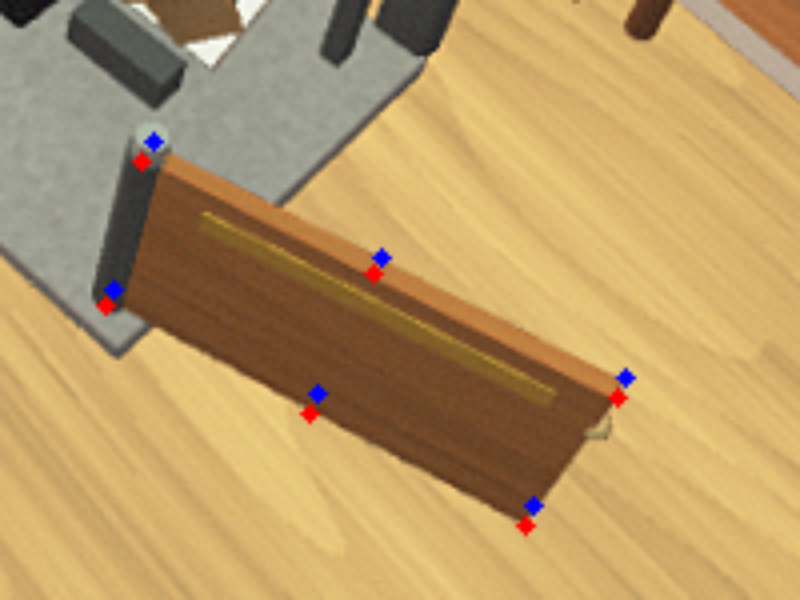

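View pics/d5.png

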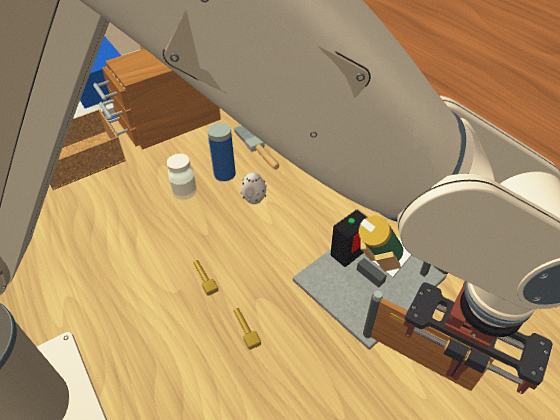

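Run:
```python
from gate import *
print(get_grip_width(),get_tcp_pos(),get_ee_rot(),get_ft_force(),get_time())
Ms=[]
for f,cam,P in(("d5","side",pt(1.3,.15,.06,.122)[0]),("d6","side",get_tcp_pos()),("s6","scene",get_tcp_pos())):
    im=cv2.imread(f"pics/{f}.png"); u=proj(cam,[P])[0]; cv2.circle(im,tuple(np.int32(u.round())),2,(255,0,255),-1)
    x,y=np.int32(u)-[50,90]; x=min(max(x,0),460); Ms.append(cv2.resize(im[y:y+150,x:x+100],(260,390)))
cv2.imwrite("pics/tcp.png",np.hstack(Ms))
```

```text
0.004181900141838928 [ 0.72067122 -0.1989515   0.1219823 ] [2.36627044e-05 9.94187217e-01 1.07665113e-01 5.42392871e-06] [-0.03919326 -0.96297304  0.17970432] 21.6333
```

View pics/tcp.png

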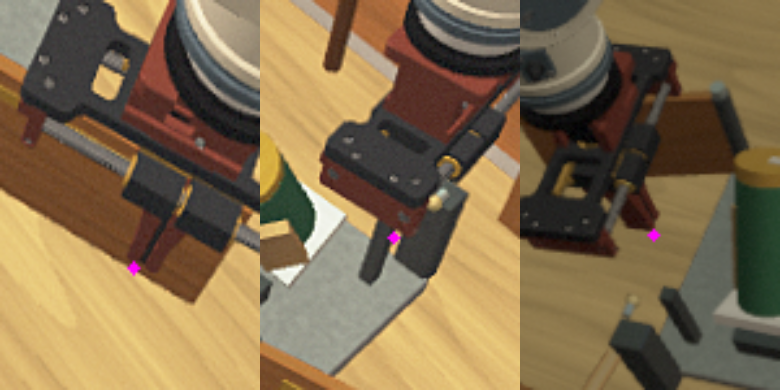

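Run:
```python
import cv2,numpy as np
a=cv2.imread("pics/side0.png").astype(int);b=cv2.imread("pics/d6.png").astype(int)
d=np.abs(a-b).max(2); print(d[300:400,360:500].mean(), (d[300:400,360:500]>40).sum(), (d[280:310,300:340]>40).sum())
cv2.imwrite("pics/ab.png",np.hstack([cv2.resize(x[270:400,350:510].astype(np.uint8),None,fx=2.4,fy=2.4) for x in (a,b)]))
```

```text
4.845857142857143 0 0
```

View pics/ab.png

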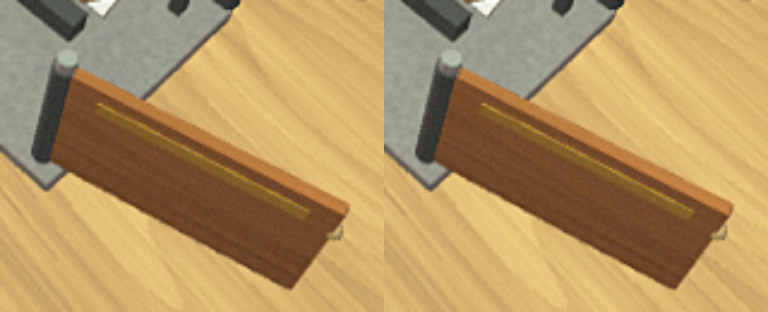

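The gate is pixel-identical to the start, so it was never touched. I'll lift, return to the outer side and push in logged steps with pictures.

Run:
```python
from gate import *
p=np.array(get_tcp_pos()); movel(p+[0,0,.14],v=.25)
move_pose(*pt(1.35,.15,.05,.26)); 
p,q=pt(1.35,.15,.05,.10); print(movel(p,v=.2,until_force=10))
def rep():
    t=np.array(get_tcp_pos()); l=stR(st[2]).T@(t-hin); a=np.arctan2(-l[1],l[0]); print("t",get_time(),"tcp",t.round(4),"r",np.hypot(l[0],l[1]).round(4),"ang",a.round(4),np.array(get_ft_force()).round(2))
rep()
p,q=pt(1.35,.15,.02,.10); print(movel(p,v=.1,until_force=8)); rep(); a,_=snap("scene","s7a"); b,_=snap("side","d7a")
p,q=pt(1.2,.15,.015,.10); print(movel(p,v=.1,until_force=8)); rep(); c,_=snap("scene","s7b"); d,_=snap("side","d7b")
cv2.imwrite("pics/x7.png",np.vstack([np.hstack([cv2.resize(i[120:260,50:250],None,fx=2,fy=2) for i in(a,c)]),np.hstack([cv2.resize(i[230:380,350:550],None,fx=2,fy=2) for i in(b,d)])])[:,:,::-1])
```

```text
False
t 24.3417 tcp [ 0.5765 -0.3697  0.1012] r 0.1585 ang 1.6655 [-0.72 -0.41  0.83]
False
t 24.7917 tcp [ 0.6043 -0.3584  0.1002] r 0.151 ang 1.4769 [-0.33  0.21 -0.17]
False
t 25.3167 tcp [ 0.6299 -0.3495  0.0998] r 0.1506 ang 1.2974 [-0.03  0.06 -0.23]
```

View pics/x7.png

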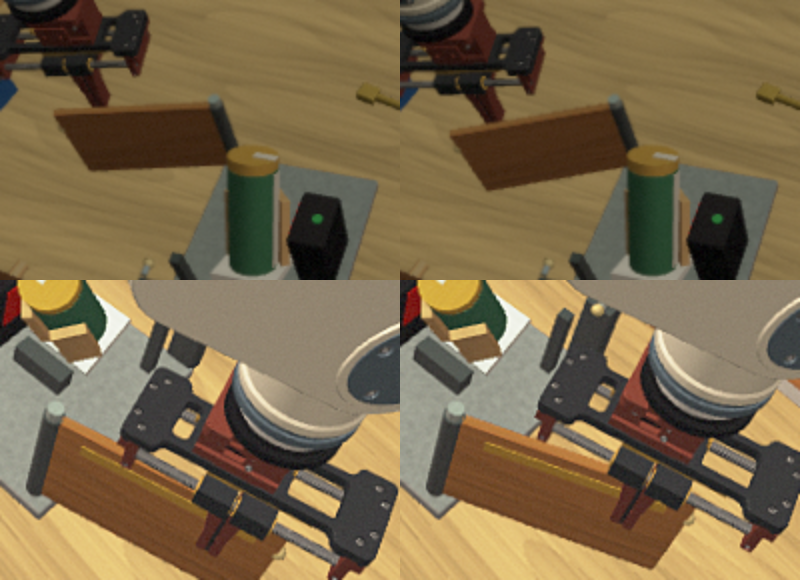

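The gate now follows, at about 1.17 rad. The first sweep, with the tip at z=0.122, evidently went over the edge of contact. I'll check the catch post's height, then continue lower down.

Run:
```python
from gate import *
def tri(u,v):
    o1,d1=ray("scene",[u]);o2,d2=ray("side",[v]);d1=d1[0]/np.linalg.norm(d1[0]);d2=d2[0]/np.linalg.norm(d2[0])
    t=np.linalg.lstsq(np.c_[d1,-d2],o2-o1,rcond=None)[0]; P=(o1+d1*t[0]+o2+d2*t[1])/2
    return P, stR(st[2]).T@(P-[st[0],st[1],0]), np.linalg.norm(o1+d1*t[0]-o2-d2*t[1])
f=lambda p,o:np.array(p)/4+o
print("ball",tri(f((215,366),[70,160]),f((655,218),[285,190])))
print("post corner",tri(f((248,408),[70,160]),f((640,213),[285,190])))
print("stop post",tri(f((275,350),[70,160]),f((595,225),[285,190])))
T=np.load("T_st.npy")
```

```text
ball (array([ 0.77891753, -0.18889769,  0.11010211]), array([ 0.10513809, -0.09114933,  0.11010211]), np.float64(0.0002387237714853591))
post corner (array([ 0.78983388, -0.17191134,  0.08977122]), array([ 0.11825922, -0.07580205,  0.08977122]), np.float64(0.005980028879107815))
stop post (array([ 0.75684151, -0.16968894,  0.10129711]), array([ 0.08587391, -0.06912166,  0.10129711]), np.float64(0.005584881718096386))
```

Run:
```python
from gate import *
p,q=pt(1.25,.14,.03,.085); movel(p,q,v=.1,until_force=10)
for th in list(np.arange(1.1,.2,-.12))+[.2]:
    p,q=pt(th,.14,.015,.085); r=movel(p,q,v=.1,until_force=20)
    if r: print("stopped",th,get_ft_force()); break
f0=np.array(get_ft_force())
t=np.array(get_tcp_pos()); l=stR(st[2]).T@(t-hin); print("hinge frame",l,f0,get_time())
a,_=snap("side","d8"); b,_=snap("scene","s8")
cv2.imwrite("pics/x8.png",np.hstack([cv2.resize(a[160:360,320:520],None,fx=2,fy=2),cv2.resize(b[130:330,60:260],None,fx=2,fy=2)])[:,:,::-1])
```

```text
hinge frame [ 0.13397123 -0.04295669  0.08498762] [-0.39355337  0.2476683  -0.00731422] 28.8333
```

View pics/x8.png

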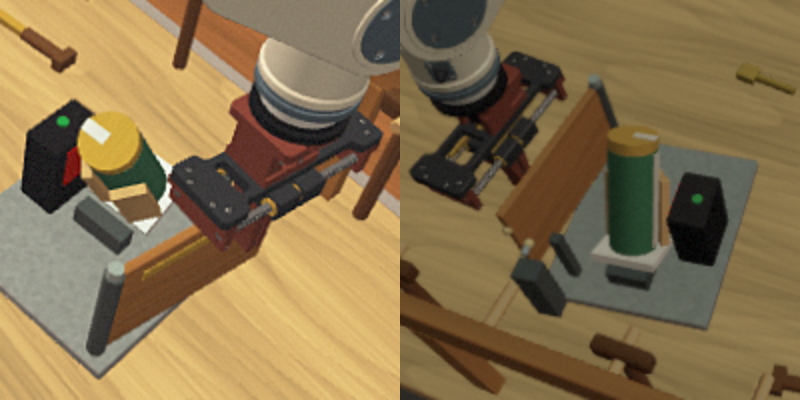

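The gate is at about 0.2 rad, in contact with the fingers and clear of the tin. Now the final push through the catch.

Run:
```python
from gate import *
p,q=pt(.1,.14,.014,.085); print(movel(p,q,v=.06,until_force=20))
n=stR(st[2])@np.array([0,1,0]); _,q0=pt(0,.14,.015,.085)
def rep():
    t=np.array(get_tcp_pos()); print((stR(st[2]).T@(t-hin)).round(4),"fy",(np.array(get_ft_force())@n).round(2),get_time())
rep()
for y in(-.024,-.022,-.02,-.018,-.016,-.014,-.012,-.010,-.008):
    tgt=hin+stR(st[2])@np.array([.14,y,.085]); r=movel(tgt,q0,v=.02,until_force=18); rep()
    if r: print("stop"); break
a,_=snap("side","d9"); b,_=snap("scene","s9")
cv2.imwrite("pics/x9.png",np.hstack([cv2.resize(a[160:360,320:520],None,fx=2,fy=2),cv2.resize(b[130:330,60:260],None,fx=2,fy=2)])[:,:,::-1])
```

```text
False
[ 0.1379 -0.0281  0.0851] fy -0.29 29.3333
[ 0.1396 -0.0247  0.085 ] fy -2.25 29.7083
[ 0.1398 -0.0234  0.0851] fy -6.09 29.9583
[ 0.1399 -0.0214  0.0851] fy -4.83 30.2083
[ 0.1401 -0.0187  0.085 ] fy -3.71 30.4583
[ 0.14   -0.0153  0.0849] fy -0.15 30.7083
[ 0.1401 -0.0152  0.085 ] fy -6.3 30.9583
[ 0.1401 -0.0153  0.0851] fy -13.5 31.2083
[ 0.1401 -0.0152  0.0851] fy -20.04 31.4583
[ 0.1402 -0.0153  0.0852] fy -28.04 31.7083
```

View pics/x9.png

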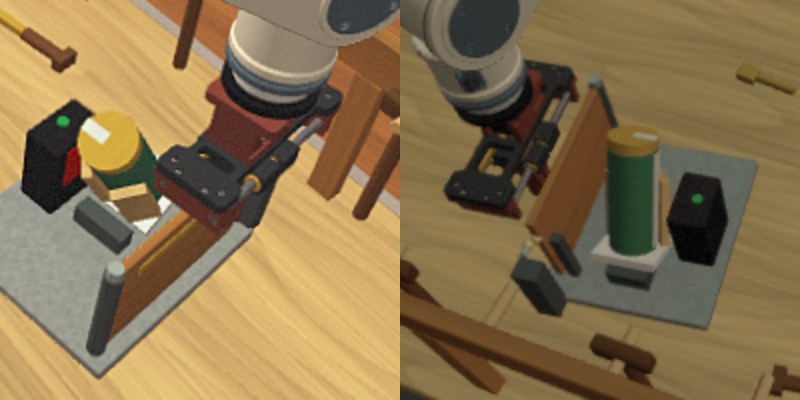

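The force profile shows the catch: it rose to about 6 N, dropped to 0, then hit a hard stop at y = -15.2 mm. The gate is home, so I'll back off and verify.

Run:
```python
from gate import *
t=np.array(get_tcp_pos()); b_=stR(st[2])@np.array([0,-1,0])
movel(t+b_*.04,v=.08); movel(t+b_*.06+[0,0,.2],v=.2)
move_pose([.55,-.2,.36],quat(down(np.radians(-90)+.136)))
im,T=snap("wrist","w10"); np.save("T10.npy",T)
a,_=snap("side","d10"); b,_=snap("scene","s10"); print(get_time(),get_ft_force())
cv2.imwrite("pics/x10.png",np.hstack([cv2.resize(a[160:360,300:500],None,fx=2,fy=2),cv2.resize(b[130:330,60:260],None,fx=2,fy=2)])[:,:,::-1])
x,y=200,60
cv2.imwrite("pics/w10c.png",cv2.resize(im[:260,170:430],None,fx=2.3,fy=2.3)[:,:,::-1])
```

```text
35.2583 [-0.28158251  0.24469785 -0.39516371]
```

View pics/x10.png

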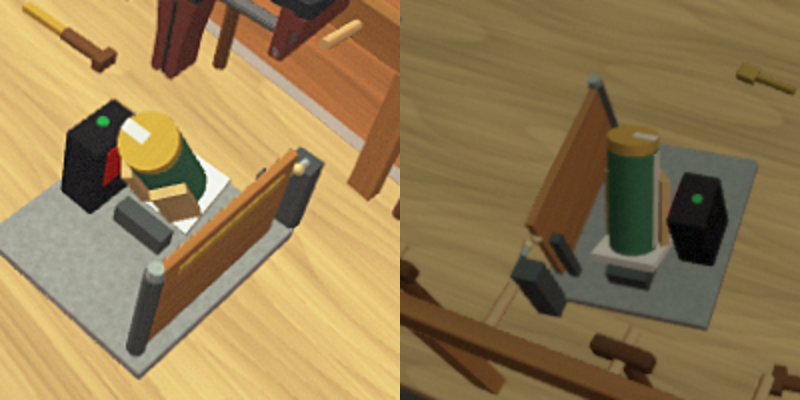

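View pics/w10.png

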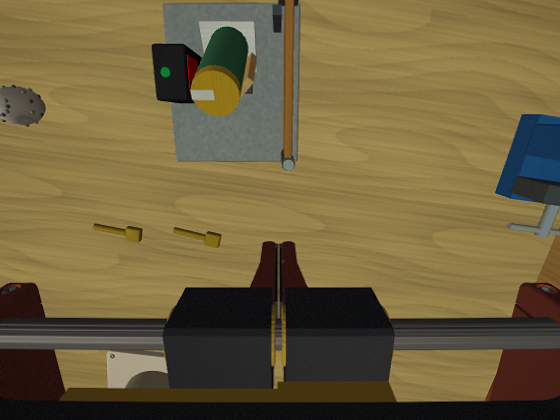

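View pics/s10.png

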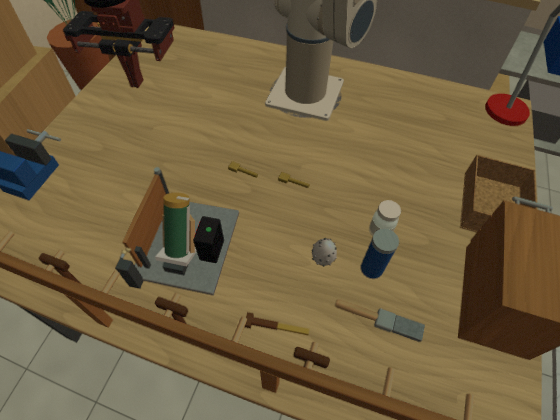

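The gate runs parallel to the plate edge (wrist columns 286–292), the tin is in place and the bystanders look unmoved. A final numeric difference check, then I hand in.

Run:
```python
from gate import *
L=lambda n:cv2.imread(f"pics/{n}.png").astype(int)
d=np.abs(L("s4")-L("s10")).max(2)
print("tin region changed px",(d[188:265,163:190]>40).sum())
d=np.abs(L("scene0")-L("s10")).max(2)
print("bystanders changed px",(d[195:345,305:440]>50).sum(),"(pegs)",(d[155:190,225:315]>50).sum(),"reamer",(d[305:340,240:320]>50).sum())
g=onz("wrist",[[288,163],[290,5]],.14,np.load("T10.npy")); l=(g-hin)@stR(st[2]); print("gate pts hinge frame",l.round(4))
job_done(); print(get_time())
```

```text
tin region changed px 19
bystanders changed px 659 (pegs) 0 reamer 0
gate pts hinge frame [[ 3.000e-04  5.000e-04  1.400e-01]
 [ 1.827e-01 -1.000e-04  1.400e-01]]
the job is handed in; nothing more can be done
the job is handed in; nothing more can be done
```

The green tin is in the cradle with its white stripe facing the scanner window. The gate was shut after that and is held on its catch. I handed the job in at about 35 s of the 64 s allowed.

**Tin:** I lowered it along the cradle axis until it met the foot plate, at the expected height to within a millimetre, then eased it against the strips and released it.
- **Position:** after release, the lid centre measured within 1 mm of the cradle axis.
- **Stripe:** it measured within about 1° of square to the scanner window. I did not re-measure it after shutting the gate. The scene pictures from before and after shutting differ by only 19 pixels around the tin.

**Gate:** my first sweep, with the fingertips at 122 mm, never touched the gate: it was pixel-identical to the start. I lifted off, went lower and pushed again.
- **Catch:** the force rose to about 6 N, fell to zero as the catch drew the gate in, then hit the stop. I pressed on to about 28 N there with the fingertips, because my 18 N limit restarted with each small step.
- **Final check:** the last picture puts the gate along the shut line to within 1 mm, with the robot clear.

**Other things on the bench:** the pegs and reamer showed no changed pixels. The region with the blue tin, jar, egg and brush showed 659. That region includes the green tin's starting place, so I put the count down to its removal. By eye those four had not moved, but I did not check them separately.

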